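# Sound and stir the bead bath

## Robot

A 6-joint arm with a two-finger parallel gripper is mounted at the origin on the work surface. World frame = base frame: x ahead of the robot, y to its left, z up, the work surface at z = 0. Lengths are in m, angles in rad, forces in N, time in s.
With the tool pointing down it reaches from about 0.35 to 0.725 m from the base axis. Payload 4.3 kg.
Tool frame: the origin (TCP) lies where the fingers leave the gripper's body, on its centre line; the fingertips stand 73 mm ahead of it and the grasp point (between the pads) lies 54 mm ahead of it (bot.grip_point_offset is the z of the grasp point in the tool frame, in m); z points along the fingers, y is the line along which they close (so a half turn about z gives the same grasp; the last joint's range is limited). The gripper opens to 85 mm and grips with 20 to 120 N. Pads are 22 mm wide; open, the fingers measure 114 mm over their backs; the gripper's body (76 mm by 85 mm) begins 54 mm behind the grasp point. The pads swing forward as they close: fully open they stand 13 mm farther back than shut.
Start: joints at [-1.374, 0.377, 0.081, 1.274, 0, 1.46], TCP at [0.174, -0.548, 0.304] pointing down, gripper open.
Joint ranges: [-2.72, 2.72], [-0.84, 1.66], [-1.02, 1.22], [-1.77, 2.12], [-1.37, 1.28], [-3.14, 3.14]. Speed limits (rad/s): [2.57, 2.57, 3.14, 3.14, 3.14, 3.14].

## Interface

Orientations are given as a rotation vector (axis times angle).
In Python, from station import bot gives the robot as it stands. Calls block until the motion is done:
- bot.move_pose(position, orientation): joint-space move of the TCP to a pose.
- bot.movel(position, attitude=None, feed=0.15, contact_N=None): straight line of the TCP; attitude=None keeps the orientation; feed is the mean speed in m/s. With contact_N (N) it stops when the force on the tool has changed by that much, and returns True; else False.
- bot.move_j(angles): joint-space move.
- bot.gripper_to(opening, strength=None): opening from 0.0 (shut) to 1.0 (fully open); strength is the grip in N (None keeps the last); returns when the fingers have stopped.
- bot.pause(seconds).
- bot.ik(position, orientation): joint angles nearest the present ones, or None.
- bot.get_image(name): name is "side" or "top" or "wrist"; returns the picture (420x560x3 uint8, blue, green, red); there is no depth.
- bot.camera_model(name): a dict with "fx", "fy", "cx", "cy" (pixels), "k1" (the pictures are not rectified: a ray, as slopes to the right and down, at radius r is drawn at 1 + k1 r^2 times it, then the intrinsics apply), "R" (3x3) and "t" (3): a world point X has camera coordinates R X + t; the wrist camera has in their place "mount" (4x4, takes a point from camera to tool coordinates, whose origin is the TCP and whose axes are the flange's). Camera axes: x right, y down, z forward; pixel columns grow to the right and rows downward; lengths in m; the calibration is good to about 2 mm. A picture is of the moment at which its call begins: read the wrist's pose just before it. camera_model takes no time and is no camera call.
A pose or a line that the arm cannot do raises bot.Unreachable and nothing moves.
- bot.job_done(): hands the job in; it is judged then, once.
Readings, each from a call of its own:
- bot.get_t(): time.
- bot.get_joint_positions(): joint angles.
- bot.get_joint_vel(): joint speeds.
- bot.get_joint_efforts(): joint torques, N m.
- bot.get_eef_pos(): TCP position.
- bot.get_orientation(): TCP orientation.
- bot.get_contact_force(): force on the tool from outside, world axes, zero at the start.
- bot.get_ft_torque(): the same for the moment, N m.
- bot.get_opening(): opening from 0.0 (shut) to 1.0 (fully open).
- bot.get_gripper_force(): force on a finger pad.
Only numpy, scipy, OpenCV 4.12 (cv2) and the standard library are available. Lean on these libraries where they do the work, as an engineer would, in place of code of your own. Each camera call takes 0.05 s, during which the arm holds its last target. There are 200 camera calls.

## Task

Take the stirrer out of its stand, lower it upright and gently into the middle of the bead bath's well until you feel its foot on the bare floor, not on a bead, and let it rest there a moment. Then, with the foot just clear of the floor so that it drives the beads, stir in wide circles, two or more full turns anticlockwise seen from above, so that the beads do not end up where they lay. Hang the stirrer back upright in its stand with its collar down on the top, with every bead still in the well, and leave the lid, the bottle and the tube rack alone.

Things in the scene. Friction and masses are not known exactly. Their poses are not given: they have to be found in the camera images.
- bath: fixed grey square bead bath, 180 x 180 mm, 90 mm high, control panel on its -x side; in its top a round upright-walled well 124 mm across, 70 mm deep, its flat floor 20 mm above the bench. Origin: centre of its underside, on the well's axis; z up; yaw varies. It may stand left or right of the stand
- well_floor (a point): centre of the well's flat floor, 70 mm below the rim
- stand: fixed white square stand, 80 x 80 mm and 140 mm high, closed on all sides, with a steel top that has one round 38 mm hole in the middle where the stirrer hangs by its collar. Origin: centre of its underside; z up
- stand_hole (a point): centre of the stand's hole, at the level of its top face, 140 mm above the bench
- stirrer: stirrer, 0.19 kg, hanging upright in the stand. Origin: centre of the underside of its collar, a steel disc 60 mm across and 6 mm thick; z along its axis, up towards the handle. Below the collar hang a 15 mm sleeve and a thinner rod
- stirrer_handle (a point): middle of the stirrer's handle, on its axis 36 mm above the collar's underside; white plastic, 24 x 24 mm square with faces square to the stirrer's x and y axes, 60 mm tall (6 to 66 mm above the collar's underside)
- sleeve_end (a point): lower end of the sleeve, on the axis 70 mm below the collar's underside. Out of it comes a 10 mm rod with a flat round rubber foot 18 mm across that gives 1 mm per 2.5 N, at most 6 mm. The rod's length is set differently each time and is not known: the foot's underside lies 105 to 130 mm below the collar's underside
- lid: bystander: blue round lid 150 mm across and 45 mm high with a white knob, lying on the bench. Origin: centre of its underside
- bottle: bystander: white bottle 70 mm across and 150 mm high, standing. Origin: centre of its underside
- rack: bystander: white tube rack 100 x 200 x 55 mm (x, y, z), standing. Origin: centre of its underside
- bead0_center (a point): centre of one of eight alike loose aluminium beads, balls 26 mm across of 18 to 38 g, lying in one layer on the well's floor, seven (bead0 to bead6, in order) in a ring near its wall and bead7 near the middle
- bead1_center (a point): centre of another such bead
- bead2_center (a point): centre of another such bead
- bead3_center (a point): centre of another such bead
- bead4_center (a point): centre of another such bead
- bead5_center (a point): centre of another such bead
- bead6_center (a point): centre of another such bead
- bead7_center (a point): centre of another such bead

How it is judged:
On the way, in this order (a step that is already met when the one before it is completed fails the run):
1. the upright stirrer rests its foot on the well's floor, in the middle of the well (within 27 mm of its axis), pressing more than 1 N (contact force between stirrer and bath above 1 N and horizontal distance between stirrer and bath below 0.027 m and z of stirrer in the frame of bath below 0.175 m and angle between stirrer's own z axis and vertical below 0.2 rad), for 0.1 s.
2. stirring anticlockwise, lowered and upright: the stirrer is more than 27 mm to the +x side of the well's axis and within 25 mm of that axis sideways (bath's frame) (x of stirrer in the frame of bath above 0.027 m and y of stirrer in the frame of bath between -0.025 and 0.025 m and horizontal distance between stirrer and bath below 0.06 m and z of stirrer in the frame of bath below 0.175 m and angle between stirrer's own z axis and vertical below 0.2 rad).
3. stirring anticlockwise, lowered and upright: the stirrer is more than 27 mm to the +y side of the well's axis and within 25 mm of that axis sideways (bath's frame) (y of stirrer in the frame of bath above 0.027 m and x of stirrer in the frame of bath between -0.025 and 0.025 m and horizontal distance between stirrer and bath below 0.06 m and z of stirrer in the frame of bath below 0.175 m and angle between stirrer's own z axis and vertical below 0.2 rad).
4. stirring anticlockwise, lowered and upright: the stirrer is more than 27 mm to the -x side of the well's axis and within 25 mm of that axis sideways (bath's frame) (x of stirrer in the frame of bath below -0.027 m and y of stirrer in the frame of bath between -0.025 and 0.025 m and horizontal distance between stirrer and bath below 0.06 m and z of stirrer in the frame of bath below 0.175 m and angle between stirrer's own z axis and vertical below 0.2 rad).
5. stirring anticlockwise, lowered and upright: the stirrer is more than 27 mm to the -y side of the well's axis and within 25 mm of that axis sideways (bath's frame) (y of stirrer in the frame of bath below -0.027 m and x of stirrer in the frame of bath between -0.025 and 0.025 m and horizontal distance between stirrer and bath below 0.06 m and z of stirrer in the frame of bath below 0.175 m and angle between stirrer's own z axis and vertical below 0.2 rad).
6. stirring anticlockwise, lowered and upright: the stirrer is more than 27 mm to the +x side of the well's axis and within 25 mm of that axis sideways (bath's frame) (all of step 2).
At the end, for the whole second after the job is handed in: Stirrer at rest, hanging upright (0.12 rad) in the stand: axis within 15 mm of the hole's centre, collar within 5 mm of the top face. All beads in the well (60 mm of its axis, below 75 mm); of any two ring beads that lay next or next but one to each other, one lies over 12 mm from its start (horizontal distance between stirrer and stand_hole below 0.015 m and z of stirrer in the frame of stand_hole between -0.005 and 0.005 m and angle between stirrer's own z axis and vertical below 0.12 rad and linear speed of stirrer below 0.03 m/s and horizontal distance between each of bead0_center, bead1_center, bead2_center, bead3_center, bead4_center, bead5_center, bead6_center, bead7_center and bath below 0.06 m and height (world z) of each of bead0_center, bead1_center, bead2_center, bead3_center, bead4_center, bead5_center, bead6_center, bead7_center below 0.075 m and distance of any of bead0_center, bead1_center from where it was at the start of the episode above 0.012 m and distance of any of bead1_center, bead2_center from where it was at the start of the episode above 0.012 m and distance of any of bead2_center, bead3_center from where it was at the start of the episode above 0.012 m and distance of any of bead3_center, bead4_center from where it was at the start of the episode above 0.012 m and distance of any of bead4_center, bead5_center from where it was at the start of the episode above 0.012 m and distance of any of bead5_center, bead6_center from where it was at the start of the episode above 0.012 m and distance of any of bead6_center, bead0_center from where it was at the start of the episode above 0.012 m and distance of any of bead0_center, bead2_center from where it was at the start of the episode above 0.012 m and distance of any of bead1_center, bead3_center from where it was at the start of the episode above 0.012 m and distance of any of bead2_center, bead4_center from where it was at the start of the episode above 0.012 m and distance of any of bead3_center, bead5_center from where it was at the start of the episode above 0.012 m and distance of any of bead4_center, bead6_center from where it was at the start of the episode above 0.012 m and distance of any of bead5_center, bead0_center from where it was at the start of the episode above 0.012 m and distance of any of bead6_center, bead1_center from where it was at the start of the episode above 0.012 m); the robot touches nothing.
It fails at once if the stirrer presses on the bath with more than 30 N (contact force between stirrer and bath above 30 N).
It fails at once if the lid is moved by more than 20 mm (distance of lid from where it was at the start of the episode above 0.02 m).
It fails at once if the bottle is moved by more than 20 mm (distance of bottle from where it was at the start of the episode above 0.02 m).
It fails at once if the tube rack is moved by more than 20 mm (distance of rack from where it was at the start of the episode above 0.02 m).
It also fails if it takes over 72 s, if anything falls off the work surface, if the arm or the gripper's body presses on something with over 40 N, if the wrist force passes 120 N, or if a joint passes its speed limit or range.

## Working session

There is one attempt and no reset: what is moved stays moved. The work goes in short steps, each a Python script; the robot and the scene stay as the last script left them, time stands still between calls to the robot, and variables do not carry over. Pictures are saved under pics/ and viewed, at most 10 in all, crops included, and the job is handed in when it is done.

```bash
mkdir -p pics && ls && python3 - <<'E'
from station import bot
import cv2, numpy as np
for n in ("side","top"):
    cv2.imwrite(f"pics/{n}0.png",bot.get_image(n)); m=bot.camera_model(n)
    print(n,{k:np.round(v,4).tolist() for k,v in m.items()}, np.round(-np.array(m["R"]).T@m["t"],3))
print(bot.camera_model("wrist"),bot.get_orientation(),bot.get_t(),bot.grip_point_offset)
E
```

```text
pics
side {'fx': 401.7797, 'fy': 401.7797, 'cx': 283.6962, 'cy': 210.6346, 'k1': -0.1007, 'R': [[0.9946, -0.1018, 0.0216], [-0.0393, -0.5598, -0.8277], [0.0963, 0.8224, -0.5608]], 't': [-0.4977, 0.1246, 1.0582]} [ 0.398 -0.851  0.707]
top {'fx': 386.4927, 'fy': 386.4927, 'cx': 286.121, 'cy': 205.8645, 'k1': 0.0047, 'R': [[-0.0216, -0.9997, -0.0102], [-0.9842, 0.023, -0.1755], [0.1757, 0.0062, -0.9844]], 't': [0.0165, 0.5012, 1.2559]} [ 0.273 -0.003  1.324]
{'fx': 335.8550304394607, 'fy': 335.8550304394607, 'cx': 280.275616837025, 'cy': 214.59872355593674, 'k1': -0.011532214793070759, 'mount': array([[ 7.62353855e-04, -9.52144829e-01, -3.05646271e-01,
         7.80919960e-02],
       [ 9.99998881e-01,  1.11930797e-03, -9.92619003e-04,
        -8.17031603e-05],
       [ 1.28722936e-03, -3.05645172e-01,  9.52144617e-01,
        -7.04730446e-02],
       [ 0.00000000e+00,  0.00000000e+00,  0.00000000e+00,
         1.00000000e+00]])} [-3.10295324e+00 -4.79709244e-01  1.29812269e-04] 0.1 0.0539
```

View pics/side0.png

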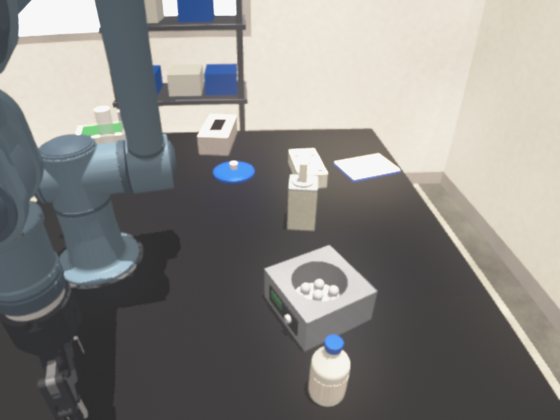

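View pics/top0.png

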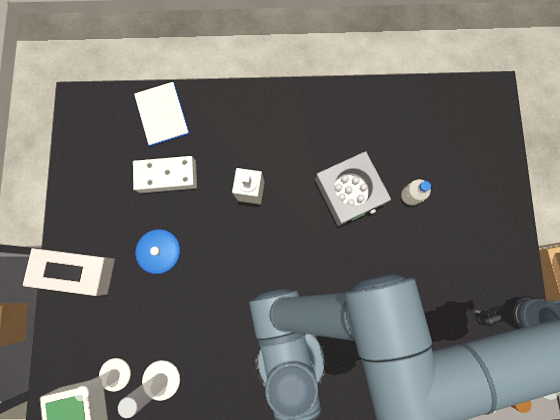

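Side shows handle top ≈(303,164), collar ≈(303,182), well ≈(319,281); top shows the handle ≈(247,180), the well ≈(352,188), bottle at (418,192) just right of the bath; rack and lid are left of the stand.

```bash
cat > h.py <<'E'
from station import bot
import cv2, numpy as np
from scipy.spatial.transform import Rotation as Ro
from scipy.optimize import least_squares
def down(yaw):
    c,s=np.cos(yaw),np.sin(yaw)
    return Ro.from_matrix(np.array([[c,s,0],[s,-c,0],[0,0,-1]])).as_rotvec()
def cam(name,pos=None,rv=None):
    m=bot.camera_model(name)
    if name=="wrist":
        T=np.eye(4);T[:3,:3]=Ro.from_rotvec(rv).as_matrix();T[:3,3]=pos
        W=np.linalg.inv(T@np.array(m["mount"])); R,t=W[:3,:3],W[:3,3]
    else: R,t=np.array(m["R"]),np.array(m["t"])
    return m,R,t
def proj(c,X):
    m,R,t=c; p=np.atleast_2d(X)@R.T+t; s=p[:,:2]/p[:,2:]
    s=s*(1+m["k1"]*(s**2).sum(1,keepdims=True))
    return s*[m["fx"],m["fy"]]+[m["cx"],m["cy"]]
def ray(c,px):
    m,R,t=c; K=np.array([[m["fx"],0,m["cx"]],[0,m["fy"],m["cy"]],[0,0,1]])
    s=cv2.undistortPoints(np.array([[px]],float),K,np.array([m["k1"],0,0,0,0]))[0,0]
    return -R.T@t, R.T@np.array([s[0],s[1],1])
def onz(c,px,z):
    o,d=ray(c,px); return o+d*(z-o[2])/d[2]
def tri(obs):
    """obs: list of (cam,px)"""
    f=lambda X:np.concatenate([proj(c,X)[0]-px for c,px in obs])
    r=least_squares(f,[0.5,0,0.1]); return r.x,np.abs(r.fun).max()
def snap(fn):
    p,rv=bot.get_eef_pos(),bot.get_orientation()
    im=bot.get_image("wrist"); cv2.imwrite("pics/"+fn+".png",im); np.save("pics/"+fn+".npy",[p,rv])
    return im
def wcam(fn): return cam("wrist",*np.load("pics/"+fn+".npy"))
E
python3 - <<'E'
from h import *
T,S=cam("top"),cam("side")
print("handletop",tri([(S,(303,164)),(T,(249,181))]),onz(S,(303,164),.206),onz(T,(249,181),.206))
print("well rim",tri([(S,(319,281)),(T,(352,188))]),onz(T,(352,188),.09),onz(S,(319,281),.09))
print([onz(T,p,.09).round(3)[:2] for p in [(317,184),(367,152),(391,195),(342,224)]])
print("stand corners",[onz(T,p,.14).round(3)[:2] for p in [(235,169),(263,170),(262,197),(233,195)]])
print("bottle",onz(T,(425,186),.15), bot.get_joint_positions())
for n,p in (("stand",(.54,.07)),("bath",(.49,-.17))):
  for yaw in np.arange(-3,3.2,.5):
    j=bot.ik([*p,.36],down(yaw)); print(n,round(yaw,1),None if j is None else np.round(j,2))
E
```

```text
handletop (array([0.55673591, 0.11360964, 0.19978506]), np.float64(1.5764654686051074)) [0.55883078 0.10340909 0.206     ] [0.5503427  0.11303297 0.206     ]
well rim (array([ 0.55412348, -0.21352194,  0.07877199]), np.float64(1.2203248112109577)) [ 0.54750913 -0.21143209  0.09      ] [ 0.55319385 -0.22452344  0.09      ]
[array([ 0.564, -0.098]), array([ 0.669, -0.267]), array([ 0.521, -0.337]), array([ 0.43 , -0.173])]
stand corners [array([0.607, 0.164]), array([0.601, 0.075]), array([0.514, 0.079]), array([0.523, 0.17 ])]
bottle [ 0.53509117 -0.42751422  0.15      ] [-1.37431908e+00  3.77984995e-01  7.98008096e-02  1.27439146e+00
 -6.03942909e-06  1.46050687e+00]
stand -3.0 [ 0.01  0.31  0.12  1.39  0.   -0.13]
stand -2.5 [ 0.01  0.31  0.12  1.39  0.   -0.63]
stand -2.0 [ 0.01  0.31  0.12  1.39  0.   -1.13]
stand -1.5 [ 0.01  0.31  0.12  1.39 -0.   -1.63]
stand -1.0 [ 0.01  0.31  0.12  1.39 -0.   -2.13]
stand -0.5 [ 0.01  0.31  0.12  1.39 -0.   -2.63]
stand 0.0 [ 0.01  0.31  0.12  1.39  0.   -3.13]
stand 0.5 [ 0.01  0.31  0.12  1.39 -0.    2.65]
stand 1.0 [ 0.01  0.31  0.12  1.39 -0.    2.15]
stand 1.5 [ 0.01  0.31  0.12  1.39 -0.    1.65]
stand 2.0 [0.01 0.31 0.12 1.39 0.   1.15]
stand 2.5 [0.01 0.31 0.12 1.39 0.   0.65]
stand 3.0 [0.01 0.31 0.12 1.39 0.   0.15]
bath -3.0 [-0.46  0.25  0.05  1.37  0.   -0.6 ]
bath -2.5 [-0.46  0.25  0.05  1.37  0.   -1.1 ]
bath -2.0 [-0.46  0.25  0.05  1.37  0.   -1.6 ]
bath -1.5 [-0.46  0.25  0.05  1.37 -0.   -2.1 ]
bath -1.0 [-0.46  0.25  0.05  1.37 -0.   -2.6 ]
bath -0.5 [-0.46  0.25  0.05  1.37 -0.   -3.1 ]
bath 0.0 [-0.46  0.25  0.05  1.37  0.    2.69]
bath 0.5 [-0.46  0.25  0.05  1.37 -0.    2.19]
bath 1.0 [-0.46  0.25  0.05  1.37  0.    1.69]
bath 1.5 [-0.46  0.25  0.05  1.37  0.    1.19]
bath 2.0 [-0.46  0.25  0.05  1.37  0.    0.69]
bath 2.5 [-0.46  0.25  0.05  1.37  0.    0.19]
bath 3.0 [-0.46  0.25  0.05  1.37  0.   -0.31]
```

```bash
python3 - <<'E'
from h import *
for fn,p in (("b1",(.47,-.25,.42)),("b2",(.47,-.16,.42)),("s1",(.47,.08,.42)),("s2",(.47,.15,.42))):
    bot.move_pose(p,down(np.pi)); bot.pause(.2); snap(fn)
    print(fn,bot.get_t(),bot.get_eef_pos())
a=[cv2.imread(f"pics/{n}.png") for n in ("b1","s1")]
cv2.imwrite("pics/m1.png",a[0][:, :]); 
E
```

```text
b1 2.15 [ 0.46977465 -0.25044204  0.41980286]
b2 2.85 [ 0.470074   -0.16095353  0.41977475]
s1 4.05 [0.47030061 0.07891124 0.41990353]
s2 4.6833 [0.47013547 0.14907748 0.4200655 ]
```

```bash
python3 - <<'E'
from h import *
for a,b,o in (("b1","b2","mb"),("s1","s2","ms")):
    i=np.hstack([cv2.imread(f"pics/{a}.png"),cv2.imread(f"pics/{b}.png")]); cv2.imwrite(f"pics/{o}.png",cv2.resize(i,(800,300),interpolation=cv2.INTER_AREA))
i=np.vstack([cv2.imread("pics/mb.png"),cv2.imread("pics/ms.png")]); cv2.imwrite("pics/m.png",i)
E
```

```text
(no output)
```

View pics/m.png

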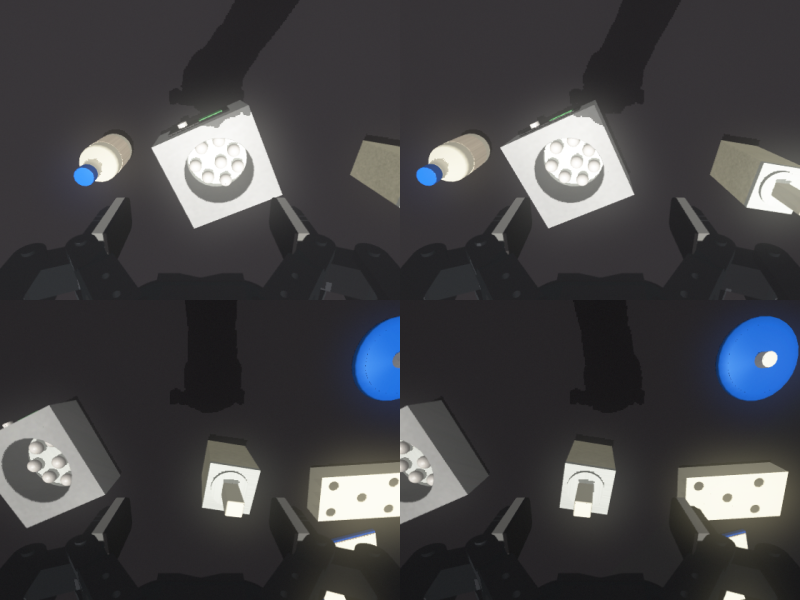

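The wrist views show the bath (panel towards the robot), the stand with handle, the bottle at left and rack/lid at right; now close crops for accurate pixels.

```bash
python3 - <<'E'
from h import *
def crop(n,x,y,w,h,f): 
    i=cv2.imread(f"pics/{n}.png")[y:y+h,x:x+w]; return cv2.resize(i,None,fx=f,fy=f,interpolation=cv2.INTER_CUBIC)
b=np.hstack([crop("b1",205,130,200,200,2),crop("b2",130,130,200,200,2)])
cv2.imwrite("pics/cb.png",b)
s=np.hstack([crop("s1",270,180,110,130,3.6),crop("s2",210,180,110,130,3.6)])
cv2.imwrite("pics/cs.png",s); print(b.shape,s.shape)
E
```

```text
(400, 800, 3) (468, 792, 3)
```

View pics/cb.png

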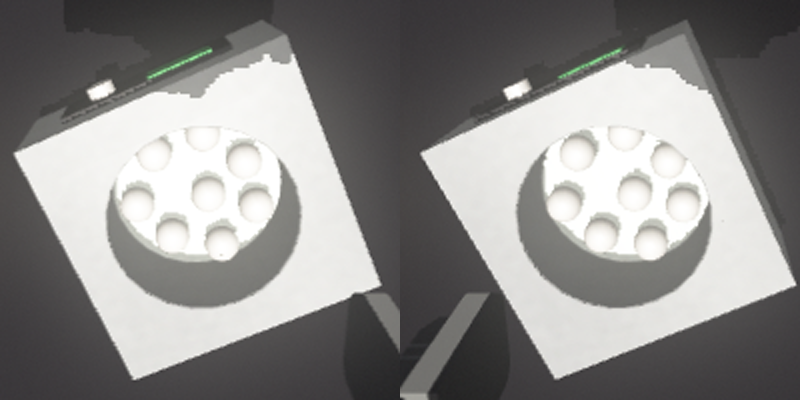

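View pics/cs.png

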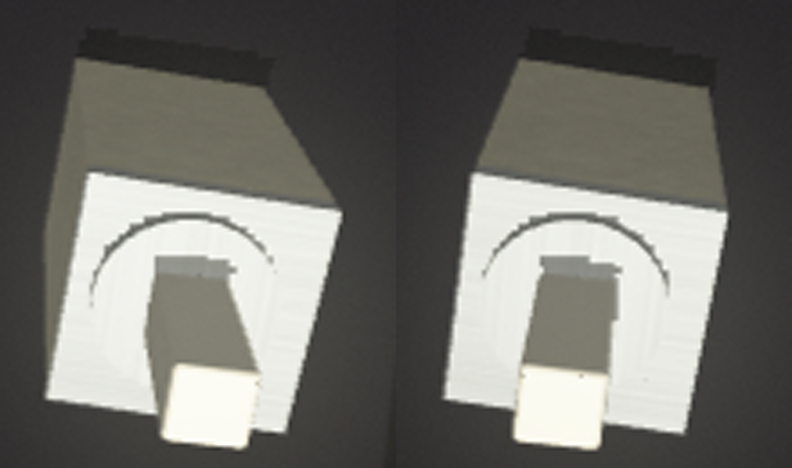

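```bash
python3 - <<'E'
from h import *
def T(n1,n2,P1,P2,f,o1,o2,sh):
    out=[]
    for a,b in zip(P1,P2):
        pa=np.array(a)/f+o1; pb=(np.array(b)-[sh,0])/f+o2
        X,e=tri([(wcam(n1),pa),(wcam(n2),pb)]); out.append([*X,e])
    return np.array(out)
def rep(n,c):
    m=c[:,:3].mean(0); d=np.roll(c[:,:2],-1,0)-c[:,:2]
    print(n,c.round(4),"mean",m.round(4),"sides",np.linalg.norm(d,axis=1).round(4),"ang",np.degrees(np.arctan2(d[:,1],d[:,0])).round(1),"mod90", (np.degrees(np.arctan2(d[:,1],d[:,0]))%90).round(1))
B=((205,130),(130,130),400)
rep("bath",T("b1","b2",[(15,153),(287,36),(381,286),(134,379)],[(421,153),(686,35),(795,285),(557,379)],2,*B))
bd=T("b1","b2",[(155,153),(203,137),(243,160),(255,204),(222,242),(173,236),(138,202),(208,193)],[(577,153),(625,137),(668,160),(683,204),(651,243),(601,236),(564,202),(635,193)],2,*B)
print("beads",bd.round(4))
S=((270,180),(210,180),396)
rep("stand",T("s1","s2",[(90,172),(342,210),(287,433),(46,399)],[(473,172),(727,211),(686,433),(444,399)],3.6,*S))
rep("handle",T("s1","s2",[(174,365),(259,373),(245,449),(162,438)],[(523,365),(607,373),(599,449),(515,438)],3.6,*S))
E
```

```text
bath [[ 0.5088 -0.3339  0.0909  0.1142]
 [ 0.4374 -0.169   0.0876  0.0829]
 [ 0.5986 -0.0985  0.0946  0.1666]
 [ 0.6762 -0.2616  0.0859  0.1285]] mean [ 0.5553 -0.2157  0.0897] sides [0.1797 0.1759 0.1806 0.1823] ang [ 113.4   23.6  -64.6 -156.6] mod90 [23.4 23.6 25.4 23.4]
beads [[ 0.524  -0.2467  0.04    0.1151]
 [ 0.5133 -0.2131  0.0366  0.1197]
 [ 0.5319 -0.1836  0.0309  0.1186]
 [ 0.5661 -0.1732  0.0296  0.1105]
 [ 0.5946 -0.197   0.0344  0.3568]
 [ 0.5884 -0.2333  0.0366  0.1115]
 [ 0.5618 -0.2588  0.0364  0.1138]
 [ 0.5571 -0.208   0.0307  0.1127]]
stand [[0.5189 0.0954 0.1418 0.0974]
 [0.5314 0.1736 0.1426 0.0125]
 [0.6106 0.1616 0.1421 0.1161]
 [0.5988 0.082  0.1402 0.0645]] mean [0.565  0.1281 0.1417] sides [0.0791 0.0801 0.0804 0.081 ] ang [ 80.9  -8.6 -98.4 170.5] mod90 [80.9 81.4 81.6 80.5]
handle [[0.5516 0.1156 0.2027 0.1126]
 [0.553  0.1381 0.2045 0.132 ]
 [0.5765 0.1357 0.2042 0.1251]
 [0.5729 0.1129 0.2043 0.1038]] mean [0.5635 0.1256 0.2039] sides [0.0225 0.0236 0.023  0.0215] ang [ 86.3  -6.  -99.  172.7] mod90 [86.3 84.  81.  82.7]
```

```bash
cat >> h.py <<'E'
BATH=np.array([.5553,-.2157]); BY=np.radians(23.6)
HND=np.array([.5635,.1256]); YAW=np.radians(172.7)
E
python3 - <<'E'
from h import *
B=np.array([[.524,-.2467],[.5133,-.2131],[.5319,-.1836],[.5661,-.1732],[.5946,-.197],[.5884,-.2333],[.5618,-.2588],[.5571,-.208]])
print("r",np.linalg.norm(B-BATH,axis=1).round(4))
g=np.array([(x,y) for x in np.arange(-.021,.0211,.001) for y in np.arange(-.021,.0211,.001) if x*x+y*y<.021**2])+BATH
d=np.linalg.norm(g[:,None]-B[None],axis=2).min(1)
for i in np.argsort(-d)[:5]: print(g[i],d[i],(g[i]-BATH))
o=down(YAW); print(bot.ik([*HND,.40],o),bot.ik([*BATH+[.04,-.02],.36],o))
bot.gripper_to(.65,40)
bot.move_pose([*HND,.30],o)
bot.movel([*HND,.176+.0539],feed=.08)
f0=np.array(bot.get_contact_force())
bot.gripper_to(0,45); print("op",bot.get_opening(),bot.get_gripper_force(),np.round(np.array(bot.get_contact_force())-f0,2),bot.get_eef_pos(),bot.get_t())
E
```

```text
r [0.0441 0.0421 0.0397 0.0439 0.0435 0.0375 0.0436 0.0079]
[ 0.5483 -0.2337] 0.027164867016055878 [-0.007 -0.018]
[ 0.5493 -0.2347] 0.02714884896270923 [-0.006 -0.019]
[ 0.5483 -0.2347] 0.027101475974566396 [-0.007 -0.019]
[ 0.5493 -0.2337] 0.026857587382339475 [-0.006 -0.018]
[ 0.5503 -0.2347] 0.026703183330831517 [-0.005 -0.019]
[0.10944379 0.3860364  0.34067233 1.52543226 0.         0.23685283] [-0.47602442  0.52487279  0.45464544  1.50056898  0.         -0.34861538]
op 0.2769460831814156 44.68408226966858 [-0.47 -0.89  1.99] [0.5638769  0.12550212 0.23049179] 7.1667
```

```bash
python3 - <<'E'
from h import *
p=bot.get_eef_pos()
hit=bot.movel([p[0],p[1],.39],feed=.12,contact_N=15); print(hit,bot.get_eef_pos(),bot.get_opening(),bot.get_contact_force())
bot.movel([.5483,-.2337,.39],feed=.2)
bot.pause(.2); print(bot.get_eef_pos(),bot.get_opening(),bot.get_contact_force(),bot.get_t())
s=bot.get_image("side"); w=snap("w1")
cv2.imwrite("pics/lift.png",np.hstack([cv2.resize(s[60:340,200:480],(400,400)),cv2.resize(w[100:380,140:420],(400,400))]))
E
```

```text
False [0.56359826 0.12548961 0.38918596] 0.27565385162695516 [ 0.11038865  0.40898001 -1.94366114]
[ 0.54842228 -0.2331086   0.39013598] 0.2744294582070751 [-0.01265711  0.02997927 -1.43622817] 10.8
```

View pics/lift.png

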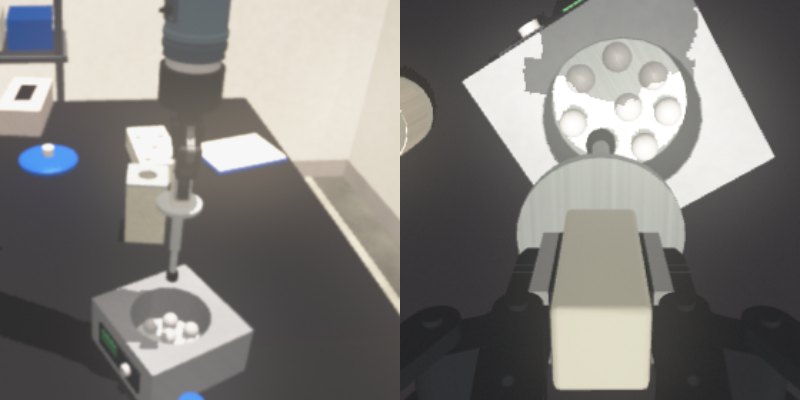

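The stirrer is held upright over the well; foot at ≈(321,252) in side and ≈(280,198) in wrist; I check its location and rod length.

```bash
python3 - <<'E'
from h import *
S=cam("side"); W=wcam("w1")
print("foot",tri([(S,(321,253)),(W,(280,198))]))
P=[.5484,-.2331]
for z in (.303,.195,.185,.17): print(z,proj(S,[*P,z]).round(1),proj(W,[*P,z]).round(1))
print(bot.get_orientation(),down(YAW))
E
```

```text
foot (array([ 0.54639851, -0.23274734,  0.17636064]), np.float64(1.5052361698042773))
0.303 [[325.5 201.4]] [[280.1 266.2]]
0.195 [[321.2 246.4]] [[280.  206.9]]
0.185 [[320.8 250.2]] [[280.  203.6]]
0.17 [[320.3 255.8]] [[280. 199.]]
[1.99099318e-01 3.13517469e+00 2.21176331e-05] [0.19999831 3.1352201  0.        ]
```

```bash
python3 - <<'E'
from h import *
x,y=.5483,-.2337
bot.movel([x,y,.30],feed=.1); bot.pause(.2); f0=np.array(bot.get_contact_force())
hit=bot.movel([x,y,.205],feed=.015,contact_N=3)
p=bot.get_eef_pos(); bot.pause(.4)
print(hit,p,bot.get_eef_pos(),np.array(bot.get_contact_force())-f0,bot.get_opening(),bot.get_t())
w=snap("w2"); s=bot.get_image("side"); cv2.imwrite("pics/side2.png",s)
E
```

```text
True [ 0.54826005 -0.23368977  0.23307231] [ 0.54811979 -0.23363278  0.2326326 ] [-0.27212089 -0.29386763  7.27730847] 0.2754239865323472 16.5167
```

```bash
python3 - <<'E'
from h import *
z=.2388
bot.movel([.5483,-.2337,z],feed=.02); f0=np.array(bot.get_contact_force())
th=np.radians(np.arange(-135,361+405,20)); 
log=[];stop=False
for a in th:
    r=np.interp(np.degrees(a),[-135,0,90],[.019,.035,.039])
    q=BATH+r*np.array([np.cos(a+BY),np.sin(a+BY)])
    hit=bot.movel([*q,z],feed=.07,contact_N=18)
    f=np.array(bot.get_contact_force())-f0; log.append(np.round(f,1).tolist())
    if hit: print("hit",np.degrees(a),f,bot.get_eef_pos()); break
print(len(log),len(th),np.abs(log).max(0),log[::4],bot.get_t(),bot.get_opening())
E
```

```text
46 46 [ 6.3 10.1  2.5] [[-1.4, 1.3, 0.6], [0.2, 0.6, 0.5], [-6.3, -3.4, 0.4], [1.2, -4.1, 0.6], [1.3, 0.9, -0.4], [-2.7, 5.6, 1.1], [-1.4, 0.1, 0.9], [-0.3, -5.8, -0.8], [-0.7, -0.4, 0.3], [-0.7, 6.7, 1.7], [-4.0, 4.5, -0.1], [-1.8, -6.4, 0.6]] 32.3333 0.275406583329541
```

```bash
python3 - <<'E'
from h import *
p=bot.get_eef_pos()
q=BATH+.85*(np.array(p[:2])-BATH)
bot.movel([*q,.245],feed=.05); bot.movel([*q,.39],feed=.08); bot.movel([.5483,-.2337,.39],feed=.1); bot.pause(.2)
s=bot.get_image("side"); w=snap("w3"); print(bot.get_t(),bot.get_contact_force(),bot.get_eef_pos())
cv2.imwrite("pics/lift3.png",np.hstack([cv2.resize(s[60:340,200:480],(400,400)),cv2.resize(w[100:380,140:420],(400,400))]))
E
```

```text
35.6167 [ 0.29570478  0.59902747 -1.2745802 ] [ 0.54849355 -0.23323403  0.39002949]
```

View pics/lift3.png

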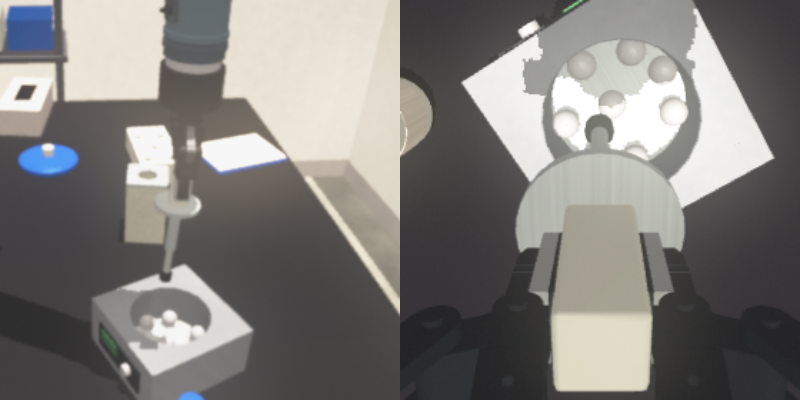

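The stirrer is intact but leaned ~4° in the pads, foot at ≈(166,277) in the left crop; some beads are hidden. I'll look from aside, with the starting bead places overlaid.

```bash
python3 - <<'E'
from h import *
bot.movel([.52,-.10,.40],feed=.15); bot.pause(.2)
w=snap("w4"); c=wcam("w4"); print(bot.get_t())
B=np.array([[.524,-.2467],[.5133,-.2131],[.5319,-.1836],[.5661,-.1732],[.5946,-.197],[.5884,-.2333],[.5618,-.2588],[.5571,-.208]])
u,v=proj(c,[*BATH,.033])[0]; x0,y0=int(u)-75,int(v)-75; print(u,v,x0,y0)
x0=max(x0,0);y0=max(y0,0)
i=cv2.resize(w[y0:y0+150,x0:x0+150],(600,600),interpolation=cv2.INTER_CUBIC)
t=np.linspace(0,2*np.pi,40)
for k,b in enumerate(B):
    pp=proj(c,np.c_[b[0]+.012*np.cos(t),b[1]+.012*np.sin(t),0*t+.033]); 
    cv2.polylines(i,[((pp-[x0,y0])*4).astype(int)],True,(0,0,255),1); cv2.putText(i,str(k),tuple(((pp.mean(0)-[x0,y0])*4).astype(int)),0,.5,(0,0,255))
cv2.imwrite("pics/ov.png",i)
E
```

```text
36.9333
198.82075127883505 206.82860948668656 123 131
```

View pics/ov.png

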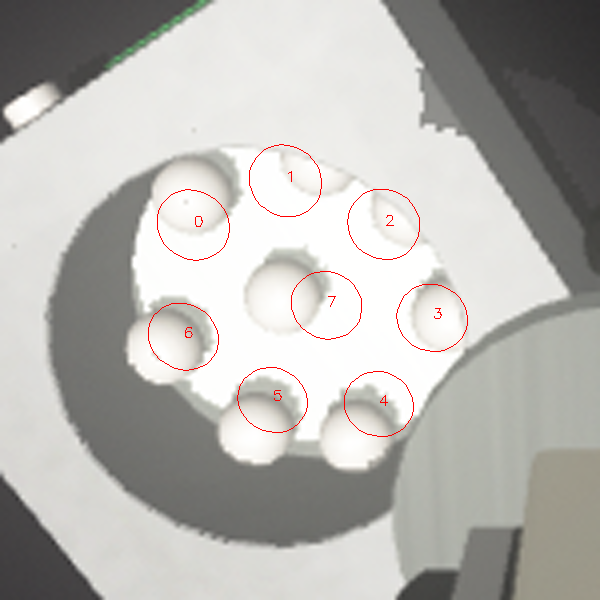

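All eight beads are in the well, but their places (pushed out to the wall) lie near the old ones, so I can't be sure they were carried; the leaned foot ran off-centre. I'll grip harder, straighten the stirrer by tilting the tool, and re-check.

```bash
cat >> h.py <<'E'
def grip_pose(g,d):
    """tool pose for grip point g, tilted by d about the pad axis so the leaned stirrer hangs plumb"""
    ax=np.array([np.sin(YAW),-np.cos(YAW),0]); ax*=np.sign(ax[1])
    R=Ro.from_rotvec(-d*ax)*Ro.from_rotvec(down(YAW))
    return np.array(g)-R.apply([0,0,.0539]), R.as_rotvec()
def footlow(im):
    """centroid of the dark foot near column 280 above the collar"""
    return None
E
python3 - <<'E'
from h import *
S=cam("side"); W=wcam("w3"); W1=wcam("w1")
a=tri([(S,(321,253)),(W1,(280,198))])[0]; b=tri([(S,(316.2,254)),(W,(279.3,189))])[0]
print(a,b,"tilt",(b-a)[:2]/.16)
c=wcam("w4")
px=np.array([(283,297),(192,193),(162,342),(256,427),(357,435),(437,315)])/4+[123,131]
for p in px: X=onz(c,p,.033); print(X[:2].round(4),np.round(X[:2]-BATH,4),np.linalg.norm(X[:2]-BATH).round(4))
d=np.hypot(*(b-a)[:2])/.16; 
bot.gripper_to(0,110)
P,o=grip_pose([*bot.get_eef_pos()[:2],.346],d); bot.movel(P,attitude=o,feed=.1)
P,o=grip_pose([.5483,-.2337,.336],d); bot.movel(P,attitude=o,feed=.2); bot.pause(.2)
s=bot.get_image("side"); w=snap("w5"); cv2.imwrite("pics/s5.png",s)
# auto foot check: darkest blob round the expected plumb foot place
for n,im,C in (("side",s,S),("wrist",w,wcam("w5"))):
    for z in (.302,.176):
        u,v=proj(C,[.5483,-.2337,z])[0]; print(n,z,round(u,1),round(v,1))
    u,v=map(int,proj(C,[.5483,-.2337,.178])[0]); g=cv2.cvtColor(im,cv2.COLOR_BGR2GRAY)[v-14:v+15,u-16:u+17]
    m=(g<45); ys,xs=np.nonzero(m); print(n,"dark",m.sum(),xs.mean()+u-16,ys.mean()+v-14)
print(d,bot.get_t(),bot.get_opening())
E
```

```text
[ 0.54639643 -0.2327474   0.17636015] [ 0.53812455 -0.23203821  0.17418243] tilt [-0.05169927  0.00443246]
[ 0.5522 -0.2221] [-0.0031 -0.0064] 0.0071
[ 0.5132 -0.2446] [-0.0421 -0.0289] 0.0511
[ 0.5626 -0.2665] [ 0.0073 -0.0508] 0.0513
[ 0.5974 -0.2411] [ 0.0421 -0.0254] 0.0492
[ 0.6049 -0.2067] [0.0496 0.009 ] 0.0504
[ 0.5652 -0.1714] [0.0099 0.0443] 0.0454
side 0.302 325.4 202.0
side 0.176 320.5 253.8
side dark 0 nan nan
wrist 0.302 277.9 262.2
wrist 0.176 278.7 191.6
wrist dark 0 nan nan
0.05188893376795266 38.5333 0.2719903907014518<stdin>:18: RuntimeWarning: Mean of empty slice.
  ret = ret.dtype.type(ret / rcount)
```

```bash
python3 - <<'E'
from h import *
for n,f,e in (("w1","w1",(280,198)),("w3","w3",(279,189)),("w5","w5",(278.7,191.6)),("s5","s5",(320.5,253))):
    g=cv2.GaussianBlur(cv2.cvtColor(cv2.imread(f"pics/{f}.png"),cv2.COLOR_BGR2GRAY),(5,5),0)
    u,v=map(int,e); c=g[v-14:v+15,u-16:u+17]; th=c.min()+12; ys,xs=np.nonzero(c<=th); print(n,c.min(),np.median(c),len(xs),xs.mean()+u-16,ys.mean()+v-14)
E
```

```text
w1 112 190.0 126 280.06349206349205 197.015873015873
w3 115 224.0 124 278.26612903225805 186.7741935483871
w5 114 162.0 122 278.05737704918033 187.21311475409837
s5 69 133.0 185 315.94594594594594 243.7891891891892
```

```bash
python3 - <<'E'
from h import *
d=.052; c,sn=np.cos(BY),np.sin(BY)
def go(g,**k):
    P,o=grip_pose(g,d); return bot.movel(P,attitude=o,**k)
e=BATH+[.019,.010]; z=.1849
go([*e,.336],feed=.1); go([*e,.25],feed=.1); hit=go([*e,z],feed=.05,contact_N=4)
print("down",hit,bot.get_eef_pos(),bot.get_t())
f0=np.array(bot.get_contact_force()); log=[]; n=0
if not hit:
  for k,a in enumerate(np.arange(20,441,20)):
    r=np.interp(a,[4,120],[.0215,.042]); t=np.radians(a)+BY
    h=go([*BATH+r*np.array([np.cos(t),np.sin(t)]),z],feed=.08,contact_N=22)
    log.append(np.round(np.array(bot.get_contact_force())-f0,1).tolist())
    if k%4==3: snap(f"st{n}"); n+=1
    if h: print("hit",a,log[-1]); break
  bot.pause(.7); snap("st_end")
print(n,log[::2],np.abs(log).max(0),bot.get_t(),bot.get_opening())
fs=[f"st{i}" for i in range(n)]+["st_end"]
t=[cv2.resize(cv2.imread(f"pics/{f}.png")[90:290,180:380],(266,266)) for f in fs[-6:]]
while len(t)<6: t.append(t[-1]*0)
cv2.imwrite("pics/st.png",np.vstack([np.hstack(t[:3]),np.hstack(t[3:])]))
E
```

```text
down False [ 0.57177159 -0.20547578  0.23922151] 41.525
5 [[-0.9, 0.6, 0.5], [-2.3, -5.3, 0.5], [3.1, -5.6, 0.3], [4.6, -0.1, 1.7], [3.2, 4.4, 1.3], [3.4, 3.3, 1.2], [-6.2, 9.7, 0.1], [-6.6, 3.1, 0.8], [-6.8, -2.0, 0.2], [-6.2, 0.3, 0.4], [2.9, -3.7, 0.7]] [ 8.9 11.   1.7] 49.6167 0.26952409541250555
```

View pics/st.png

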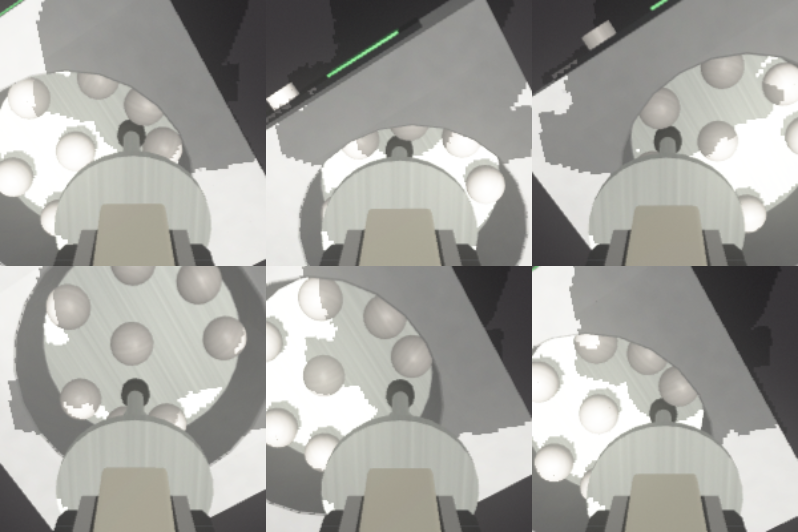

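The stir frames show the foot between ring beads, with two beads touching ahead of it in the last frame at ≈(650,353),(678,386), and all beads inside the well. Convert frames 5 and 6 to world positions to see carrying and distance from starts.

```bash
python3 - <<'E'
from h import *
B=np.array([[.524,-.2467],[.5133,-.2131],[.5319,-.1836],[.5661,-.1732],[.5946,-.197],[.5884,-.2333],[.5618,-.2588],[.5571,-.208]])
def pol(X): v=X-BATH; return np.linalg.norm(v,axis=-1).round(4),(np.degrees(np.arctan2(v[...,1],v[...,0]))%360).round(0)
print("init",pol(B))
for fn,o,P in (("st0",(0,0),[(30,98),(98,80),(144,105),(163,143),(14,178),(76,152)]),
 ("st3",(0,266),[(68,306),(133,268),(200,283),(224,337),(166,422),(120,427),(80,400),(131,343)]),
 ("st4",(266,266),[(320,297),(385,317),(411,355),(278,425),(323,452),(324,375)]),
 ("st_end",(532,266),[(597,345),(650,353),(678,386),(542,382),(554,462),(590,485),(600,413)])):
    c=wcam(fn); X=np.array([onz(c,(np.array(p)-o)/1.33+[180,90],.033)[:2] for p in P])
    print(fn,*pol(X)); print("  nearest start",np.linalg.norm(X[:,None]-B[None],axis=2).argmin(1),np.linalg.norm(X[:,None]-B[None],axis=2).min(1).round(3))
E
```

```text
init (array([0.0441, 0.0421, 0.0397, 0.0439, 0.0435, 0.0375, 0.0436, 0.0079]), array([225., 176., 126.,  76.,  25., 332., 279.,  77.]))
st0 [0.0507 0.0496 0.0496 0.0499 0.0513 0.0073] [215. 163. 125.  93. 281. 243.]
  nearest start [0 1 2 3 6 7] [0.011 0.013 0.01  0.015 0.008 0.015]
st3 [0.0511 0.0465 0.0498 0.0488 0.0491 0.0524 0.0512 0.0084] [233. 181. 132.  91.  10. 336. 302. 238.]
  nearest start [0 1 2 3 4 5 6 7] [0.01  0.005 0.011 0.013 0.013 0.015 0.02  0.016]
st4 [0.0507 0.0499 0.0498 0.049  0.05   0.0078] [180. 134. 101. 300. 340. 236.]
  nearest start [1 2 2 6 5 7] [0.009 0.012 0.021 0.018 0.014 0.015]
st_end [0.0479 0.0502 0.049  0.0484 0.0504 0.0514 0.0073] [180. 141. 109. 233. 301. 334. 233.]
  nearest start [1 2 2 0 6 5 7] [0.006 0.016 0.016 0.008 0.02  0.014 0.015]
```

```bash
python3 - <<'E'
from h import *
d=.052
def go(g,**k):
    P,o=grip_pose(g,d); return bot.movel(P,attitude=o,**k)
z=.1849; f0=np.array(bot.get_contact_force()); log=[]; fs=[]
for k,a in enumerate(np.arange(470,681,30)):
    t=np.radians(a)+BY; r=.0445
    h=go([*BATH+r*np.array([np.cos(t),np.sin(t)]),z],feed=.1,contact_N=25)
    log.append(np.round(np.array(bot.get_contact_force())-f0,1).tolist())
    if k%2==1: fs.append(f"u{k}"); snap(fs[-1])
    if h: print("hit",a); break
t=np.radians(a)+BY; q=BATH+.036*np.array([np.cos(t),np.sin(t)])
go([*q,.195],feed=.06); go([*q,.336],feed=.12); go([.52,-.10,.346],feed=.2); bot.pause(.1); snap("u_end")
print(log,bot.get_t(),bot.get_opening())
B=np.array([[.524,-.2467],[.5133,-.2131],[.5319,-.1836],[.5661,-.1732],[.5946,-.197],[.5884,-.2333],[.5618,-.2588],[.5571,-.208]])
c=wcam("u_end"); w=cv2.imread("pics/u_end.png"); x0,y0=(proj(c,[*BATH,.033])[0]-75).astype(int); x0=max(x0,0); y0=max(y0,0); print(x0,y0)
i=cv2.resize(w[y0:y0+150,x0:x0+150],(600,600),interpolation=cv2.INTER_CUBIC); tt=np.linspace(0,6.3,40)
for k,b in enumerate(B):
    pp=(proj(c,np.c_[b[0]+.012*np.cos(tt),b[1]+.012*np.sin(tt),0*tt+.033])-[x0,y0])*4
    cv2.polylines(i,[pp.astype(int)],True,(0,0,255),1); cv2.putText(i,str(k),tuple(pp.mean(0).astype(int)),0,.5,(0,0,255))
sd=[cv2.resize(cv2.imread(f"pics/{f}.png")[90:290,180:380],(200,200)) for f in fs[-3:]]
cv2.imwrite("pics/u.png",np.hstack([i,np.vstack(sd)]))
E
```

```text
[[0.5, -3.7, -0.3], [0.1, 5.9, 0.6], [1.2, 8.9, -0.3], [0.4, 15.3, 1.2], [-0.2, 9.4, 0.1], [-11.0, 8.3, 0.9], [-7.7, 9.6, -1.0], [-8.5, 10.7, -1.5]] 55.5917 0.2658675169878579
123 118
```

View pics/u.png

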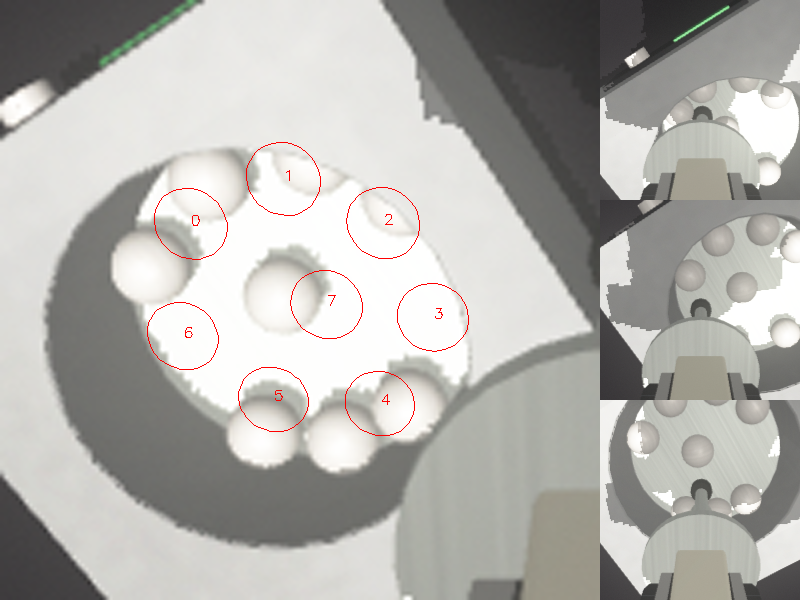

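All eight beads are in the well; place 3 is now empty, and no bead lies at the lines of 0, 3 or 6 ((204,183), (148,265), (343,438) lie outside their circles). The ring has advanced anticlockwise, so I hang the stirrer back, measuring the lean against the white stand top first.

```bash
python3 - <<'E'
from h import *
d=.052; H=np.array([.5643,.1268])
def go(g,d,**k):
    P,o=grip_pose(g,d); return bot.movel(P,attitude=o,**k)
go([H[0]-.045,H[1],.346],d,feed=.2); bot.pause(.15); w=snap("x1")
g=cv2.GaussianBlur(cv2.cvtColor(w,cv2.COLOR_BGR2GRAY),(5,5),0); u,v=278,187
for dv in (0,):
    c=g[v-18:v+19,u-16:u+17]; ys,xs=np.nonzero(c<=c.min()+12); 
    print(c.min(),np.median(c),len(xs),xs.mean()+u-16,ys.mean()+v-18,xs.std(),ys.std())
print(bot.get_t(),c[::3,::3])
w5=cv2.GaussianBlur(cv2.cvtColor(cv2.imread("pics/w5.png"),cv2.COLOR_BGR2GRAY),(5,5),0)[v-18:v+19,u-16:u+17]; print(w5[::3,::3])
E
```

```text
38 88.0 162 280.1975308641975 176.98765432098764 5.564259300004752 3.5363852199266836
57.075 [[ 87  88  88  88  88  84  76  80  87  88  88]
 [ 88  88  89  88  62  42  39  41  56  85  89]
 [ 89  89  89  72  39  40  41  41  40  57  89]
 [ 89  90  89  55  41  43  47  45  43  47  84]
 [ 96  92  87  49  46  71  82  79  52  45  79]
 [211 210 178  60  56  82  85  87  73  47  98]
 [222 222 220 114  61  83  86  88  77  66 171]
 [221 221 221 197  98  83  86  87  92 175 220]
 [220 220 220 220 155  83  86  87 116 216 221]
 [220 220 220 209 116  84  86  87 103 194 220]
 [220 219 215 153  86  84  86  87  89 121 211]
 [180 142 111  90  84  84  85  86  85  90 109]
 [ 88  88  94  98  99 103 105 105 101 101  97]]
[[216 232 255 255 255 255 255 249 247 247 250]
 [236 237 255 255 255 255 255 255 255 255 255]
 [243 240 255 255 255 255 255 255 255 255 255]
 [242 251 255 255 254 247 243 252 255 255 255]
 [248 255 255 247 174 136 133 156 233 255 255]
 [255 255 253 169 118 119 121 121 140 242 255]
 [249 255 244 125 117 121 124 121 122 213 255]
 [206 241 217 115 127 153 158 147 121 181 255]
 [176 203 188 114 144 156 159 160 126 182 255]
 [136 164 181 123 144 155 158 160 131 218 255]
 [131 133 159 196 153 153 156 159 166 238 251]
 [129 130 135 179 162 152 153 156 179 199 206]
 [134 141 145 149 149 151 152 152 154 160 163]]
```

```bash
python3 - <<'E'
from h import *
d=.10; H=np.array([.5643,.1268])
def go(g,**k):
    P,o=grip_pose(g,d); return bot.movel(P,attitude=o,**k)
go([*H,.346],feed=.12); bot.pause(.1)
h=go([*H,.2],feed=.09,contact_N=8); print(h,bot.get_eef_pos(),bot.get_contact_force(),bot.get_t())
if not h:
    h=go([*H,.172],feed=.03,contact_N=4); print(h,bot.get_eef_pos(),bot.get_contact_force(),bot.get_t())
E
```

```text
False [0.55936075 0.12753689 0.25425478] [ 0.28180761 -0.64838446 -1.62092821] 59.45
True [0.55862593 0.12745154 0.23050229] [-1.00532275 -0.63201465  3.28704694] 60.1833
```

```bash
python3 - <<'E'
from h import *
bot.gripper_to(.7); p=bot.get_eef_pos()
bot.movel([p[0],p[1],.33],feed=.12)
bot.move_pose((.47,.08,.42),down(np.pi)); bot.pause(.15); w=snap("end"); print(bot.get_t(),bot.get_opening(),bot.get_contact_force())
a,b=[cv2.cvtColor(cv2.imread(f"pics/{n}.png"),cv2.COLOR_BGR2GRAY) for n in ("s1","end")]
t=a[275:310,305:350]; r=cv2.matchTemplate(b[240:345,270:385],t,cv2.TM_CCOEFF_NORMED); _,m,_,l=cv2.minMaxLoc(r); print("handle top",m,np.array(l)+[270,240]-[305,275])
t=a[180:310,270:380]; r=cv2.matchTemplate(b[165:325,255:395],t,cv2.TM_CCOEFF_NORMED); _,m,_,l=cv2.minMaxLoc(r); print("stand",m,np.array(l)-[15,15])
E
```

```text
62.425 0.6984399094102843 [-0.07917499 -0.6942363   0.03523752]
handle top 0.8149756193161011 [0 1]
stand 0.9339010715484619 [-1  1]
```

The stirrer's handle top is back within 1 px of where it hung at the start.

```bash
python3 -c "
from station import bot
print(bot.job_done(),bot.get_t())"
```

```text
the job is handed in; nothing more can be done
the job is handed in; nothing more can be done
```

I handed the job in at about 62.4 s with no verdict shown: the foot touched the bare floor, I stirred over two anticlockwise turns, the last pictures show all eight beads still in the well, and the stirrer hangs back in its stand. The beads look alike, so I only inferred that each moved over 12 mm, from how the ring shifted.

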